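# Peel a stuck tray off the stack and hold it over the bowl of sand

## Task

The three nested aluminium trays stick together: rubber nubs in the corners grip each foot. Peel off the top one by first lifting one of its corners clear while the corner diagonally across still rests down, leaving the two trays below in place, then bring it over the bowl of sand and keep holding it there, level and right way up, centred over the bowl and about 15 cm above the worktop, ready to be filled from it. Finish while holding it still, and do not disturb the cup, the bottle or the weight.

Things in the scene. Friction and masses are not known exactly. Their poses are not given: they have to be found in the camera images.
- tray_top: Top one of three alike nested trays: aluminium tray, 140 x 100 mm outside (its own x and y), 38 mm high, corners cut off at 45 degrees (flat corner face 37 mm long, wall 8 mm thick, from 14 mm up to the rim; side walls 4 mm). Below 14 mm it steps in to a foot 118 x 78 mm. Open inside: 21 mm deep to the step, 35 mm to the floor. 0.1 to 0.2 kg. Origin: centre of the underside; z up
- tray_mid: Middle tray, alike, underside 24 mm above the worktop and 24 mm below the top tray's; its rim carries the top tray's step. Four sprung rubber nubs in its corners grip the 14 mm high foot of the top tray, each holding it down with some 3 to 6 N until lifted about 10 mm. It is held more firmly in the fixed bottom tray. 0.3 kg. Origin: centre of the underside
- sand_bowl: Shallow round steel weighing bowl with brown sand in it, 131 mm across and 30 mm high, fixed to the worktop; origin at the centre of the underside
- tray_top_c0 (a point): middle of the top edge of a cut corner of the top tray, halfway through the 8 mm wall; the corner wall stands square to the direction at 45 degrees between the tray's x and y axes (the +x +y corner; corner 2 is diagonally across; both at 54 and 34 mm from the centre in x and y)
- tray_top_c1 (a point): middle of the top edge of a cut corner of the top tray, halfway through the 8 mm wall; the corner wall stands square to the direction at 45 degrees between the tray's x and y axes (the -x +y corner; corner 3 is diagonally across; both at 54 and 34 mm from the centre in x and y)
- tray_top_c2 (a point): middle of the top edge of a cut corner of the top tray, halfway through the 8 mm wall; the corner wall stands square to the direction at 45 degrees between the tray's x and y axes (the -x -y corner; corner 0 is diagonally across; both at 54 and 34 mm from the centre in x and y)
- tray_top_c3 (a point): middle of the top edge of a cut corner of the top tray, halfway through the 8 mm wall; the corner wall stands square to the direction at 45 degrees between the tray's x and y axes (the +x -y corner; corner 1 is diagonally across; both at 54 and 34 mm from the centre in x and y)
- steel_cup: Small steel cup, 54 mm across, 42 mm high, a bystander; origin at the centre of the underside
- sample_bottle: White sample bottle with a white cap, 53 mm across, 81 mm high, a bystander; origin at the centre of the underside
- brass_weight: Knobbed laboratory weight, 28 mm across, 40 mm high, a bystander; origin at the centre of the underside

How it is judged:
On the way, in this order (a step that is already met when the one before it is completed fails the run):
1. one corner of the top tray is lifted at least 12 mm off its seat while the corner diagonally across is still down within 5 mm (((z of tray_top_c0 in the frame of tray_mid above 0.074 m and z of tray_top_c2 in the frame of tray_mid below 0.067 m) or (z of tray_top_c1 in the frame of tray_mid above 0.074 m and z of tray_top_c3 in the frame of tray_mid below 0.067 m) or (z of tray_top_c2 in the frame of tray_mid above 0.074 m and z of tray_top_c0 in the frame of tray_mid below 0.067 m) or (z of tray_top_c3 in the frame of tray_mid above 0.074 m and z of tray_top_c1 in the frame of tray_mid below 0.067 m))), for 0.1 s.
2. the top tray is clear of the stack (z of each of tray_top_c0, tray_top_c1, tray_top_c2, tray_top_c3 in the frame of tray_mid above 0.085 m), for 0.1 s.
At the end, for the whole second after the job is handed in: The top tray is held still in the gripper, touching neither bowl nor stack: its centre within 60 mm of the bowl's centre horizontally, its underside 80 to 250 mm above the worktop, right way up and level within 0.25 rad (14 degrees); the middle tray is still in place within 10 mm (horizontal distance between tray_top and sand_bowl below 0.06 m and height (world z) of tray_top between 0.08 and 0.25 m and angle between tray_top's own z axis and vertical below 0.25 rad and linear speed of tray_top below 0.03 m/s and angular speed of tray_top below 0.2 rad/s and contact force between the fingers and tray_top above 1 N and contact force between tray_top and sand_bowl below 0.1 N and contact force between tray_top and tray_mid below 0.1 N and distance of tray_mid from where it was at the start of the episode below 0.01 m and angle between tray_mid's own z axis and vertical below 0.06 rad); the arm keeps its last pose, push and grip.
It fails at once if the middle tray is lifted or shifted more than 15 mm, or tipped (distance of tray_mid from where it was at the start of the episode above 0.015 m or angle between tray_mid's own z axis and vertical above 0.12 rad).
It fails at once if the steel cup is pushed more than 30 mm or tipped (distance of steel_cup from where it was at the start of the episode above 0.03 m or angle between steel_cup's own z axis and vertical above 0.3 rad).
It fails at once if the sample bottle is pushed more than 30 mm or tipped (distance of sample_bottle from where it was at the start of the episode above 0.03 m or angle between sample_bottle's own z axis and vertical above 0.3 rad).
It fails at once if the weight is pushed more than 30 mm or tipped (distance of brass_weight from where it was at the start of the episode above 0.03 m or angle between brass_weight's own z axis and vertical above 0.3 rad).
It also fails if it takes over 45 s, if anything falls off the work surface, if the arm or the gripper's body presses on something with over 40 N, if the wrist force passes 120 N, or if a joint passes its speed limit or range.

## Robot

A 6-joint arm with a two-finger parallel gripper is mounted at the origin on a cart in front of the work surface, level with it; the furniture and walls round the work are solid. World frame = base frame: x ahead of the robot, y to its left, z up, the work surface at z = 0. Lengths are in m, angles in rad, forces in N, time in s.
With the tool pointing down it reaches from about 0.35 to 0.975 m from the base axis. Payload 4.9 kg.
Tool frame: the origin (TCP) lies midway between the tips of the shut fingers; the grasp point (between the pads) lies manip.tcp_to_grasp behind it (manip.tcp_to_grasp is the distance from the TCP to the grasp point, in m); z points along the fingers, y is the line along which they close (so a half turn about z gives the same grasp; the last joint's range is limited). The gripper opens to 85 mm and grips with 20 to 120 N. Pads are 22 mm wide; open, the fingers measure 114 mm over their backs; the gripper's body (76 mm by 85 mm) begins 54 mm behind the grasp point. The pads swing forward as they close: fully open they stand 13 mm farther back than shut.
Start: joints at [-1.394, 0.053, 1.613, -0, 1.476, -0.119], TCP at [0.182, -0.598, 0.231] pointing down, gripper open.
Joint ranges: [-3.01, 3.01], [-1.01, 2.22], [0.06, 2.58], [-1.02, 4.17], [0.09, 2.62], [-3.14, 3.14]. Speed limits (rad/s): [2.57, 2.57, 3.14, 3.14, 3.14, 3.14].

## Interface

Orientations are given as a unit quaternion [w, x, y, z].
In Python, from plant import manip, grab_frame, calibration, job_done gives the robot as it stands.
- The arm moves only by the tool send_rows, never from a script. Its argument "rows" is a list of rows, each an object of numbers: "x", "y", "z": the shift along the tool's x, y, z normalised to -1 to 1, where 1 is 15 cm; "wx", "wy", "wz": the turn, a rotation vector about the tool's x, y, z normalised to -1 to 1, where 1 is pi/4 rad; "hand": the opening, from -1 (shut) to 1 (fully open). In form: [{"x": .., "y": .., "z": .., "wx": .., "wy": .., "wz": .., "hand": ..}, ...]. A call has exactly 10 rows; each row shifts and turns the commanded pose from where the row before left it, along the tool's axes as they then stand; what a row does not reach is not made up. A row lasts 1/12 s, in which the tool goes at most 41.7 mm and 7.16 degrees, less where a joint would pass 70% of its speed; a pose out of reach is approached as far as the arm can. A call with a number of a shift or a turn outside -1 to 1 is refused whole. A call with a gripper value outside its range is refused whole. The fingers move at their own pace and stop on an object; the grip force is fixed at half the most. Time passes only in rows, so rows that do not move let the fingers close, or fill a call up. It gives the time, the measured TCP pose, the force, the opening and the grip force at its end, in the units of the state.
- manip.state(): the state, without advancing time (a new reading comes with each control period).
- grab_frame(name): name is "scene" or "top" or "wrist"; returns the picture (420x560x3 uint8, blue, green, red); there is no depth.
- calibration(name): a dict with "camera_matrix" (3x3 intrinsics, pixels), "k1" (the pictures are not rectified: a ray, as slopes to the right and down, at radius r is drawn at 1 + k1 r^2 times it, then the intrinsics apply), "R" (3x3) and "t" (3): a world point X has camera coordinates R X + t. Camera axes: x right, y down, z forward; pixel columns grow to the right and rows downward; lengths in m; the calibration is good to about 2 mm. A picture is of the moment at which its call begins: read the wrist's pose just before it. calibration takes no time and is no camera call; for the wrist camera it gives the pose at the moment of the call.
- job_done(): hands the job in; it is judged then, once.
The state is a dict: "time": time; "joint_pos": joint angles; "joint_vel": joint speeds; "joint_efforts": joint torques, N m; "tool_pos": TCP position; "tool_rot": TCP orientation; "contact_force": force on the tool from outside, world axes, zero at the start; "ft_torque": the same for the moment, N m; "gripper_width": opening from 0.0 (shut) to 1.0 (fully open); "grasp_force": force on a finger pad.
Only numpy, scipy, OpenCV 4.12 (cv2) and the standard library are available. Lean on these libraries where they do the work, as an engineer would, in place of code of your own. Each camera call takes 0.05 s, during which the arm holds its last target. There are 200 camera calls.

## Working session

There is one attempt and no reset: what is moved stays moved. The work goes in short steps, Python scripts to look and compute and a tool call to move; the robot and the scene stay as the last step left them, time stands still between calls to the robot, and variables do not carry over. Pictures are saved under pics/ and viewed, at most 10 in all, crops included, and the job is handed in when it is done.

Besides the shell and the picture viewer there is one more tool, called after "Call:" as name(argument=value, ...) on one line, values as JSON. send_rows: Moves the arm, as the interface text tells. Scaled input: -1 to 1 covers 15 cm each way for a shift and pi/4 rad each way for a turn. Its arguments: {"type":"object","properties":{"rows":{"type":"array","items":{"type":"object","properties":{"x":{"type":"number","minimum":-1,"maximum":1},"y":{"type":"number","minimum":-1,"maximum":1},"z":{"type":"number","minimum":-1,"maximum":1},"wx":{"type":"number","minimum":-1,"maximum":1},"wy":{"type":"number","minimum":-1,"maximum":1},"wz":{"type":"number","minimum":-1,"maximum":1},"hand":{"type":"number"}}}}},"required":["rows"]}

```bash
mkdir -p pics; python3 - <<'E'
from plant import manip, grab_frame, calibration
import cv2,numpy as np
print(manip.state()); print(manip.tcp_to_grasp)
for n in("scene","top"):
    cv2.imwrite(f"pics/{n}0.png",grab_frame(n)); print(n,calibration(n))
E
```

```text
{'time': 0.0, 'joint_pos': array([-1.39399331e+00,  5.33816559e-02,  1.61429033e+00,  2.00108952e-07,
        1.47597169e+00, -1.19029496e-01]), 'joint_vel': array([-0.00024222, -0.00104785, -0.0010658 , -0.00173732, -0.00085153,
       -0.00068143]), 'joint_efforts': array([ 1.62677155e-03, -3.93686128e+01, -3.70171523e+01, -1.06382444e-05,
        7.21002274e-03, -3.45611390e-06]), 'tool_pos': array([ 0.18208428, -0.59724655,  0.23004982]), 'tool_rot': array([-1.02508869e-03,  9.89079803e-01,  1.47377378e-01, -2.95200943e-05]), 'contact_force': array([-0.02454156,  0.54517534, -1.44446271]), 'ft_torque': array([-0.03785383, -0.01819715, -0.04370641]), 'grasp_force': 0.0, 'gripper_width': 1.000101647816513}
0.0187
scene {'camera_matrix': array([[394.86036137,   0.        , 280.14192437],
       [  0.        , 394.86036137, 210.68624724],
       [  0.        ,   0.        ,   1.        ]]), 'k1': -0.06543061373017807, 'R': array([[ 0.72931818, -0.68397022,  0.01672491],
       [-0.29703144, -0.33855713, -0.89283335],
       [ 0.61633376,  0.64619177, -0.45007653]]), 't': array([-0.29553646,  0.24036089,  0.58829777])}
top {'camera_matrix': array([[416.54025975,   0.        , 275.47655936],
       [  0.        , 416.54025975, 206.28402697],
       [  0.        ,   0.        ,   1.        ]]), 'k1': -0.11194608042015461, 'R': array([[ 0.00797292, -0.99984626, -0.01561679],
       [-0.99010322, -0.00570502, -0.14022506],
       [ 0.14011441,  0.01658024, -0.98999649]]), 't': array([0.11438382, 0.50398374, 1.17804763])}
```

View pics/top0.png

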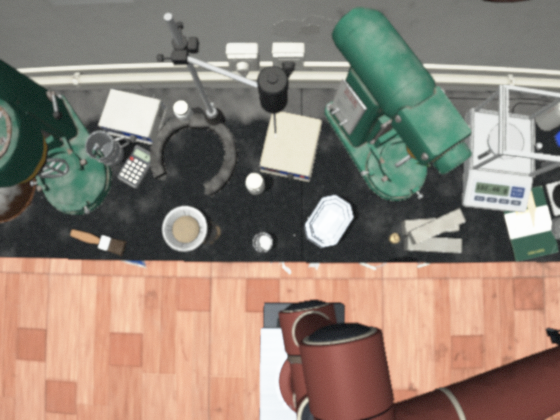

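View pics/scene0.png

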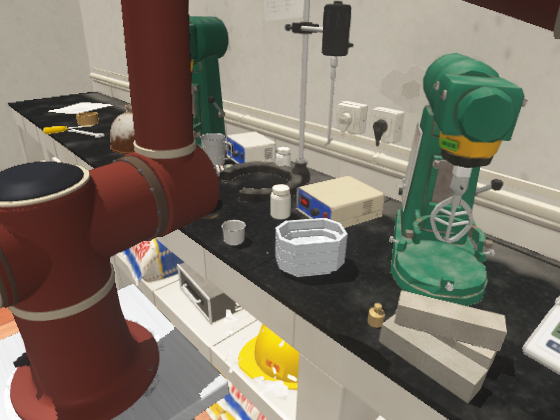

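The top view shows the stack at about (329,221), the bowl at (185,229), the cup at (263,242), the bottle at (255,183) and the weight at (394,238). I'll zoom in on the stack to find its rim corners.

```bash
cat > h.py <<'E'
import numpy as np,cv2
from plant import calibration
def proj(n,X):
    c=calibration(n); p=(c["R"]@np.atleast_2d(X).T).T+c["t"]; s=p[:,:2]/p[:,2:]
    s=s*(1+c["k1"]*(s**2).sum(1,keepdims=True)); K=c["camera_matrix"]
    return s*[K[0,0],K[1,1]]+K[:2,2]
def ray(n,uv,z):
    c=calibration(n); K=c["camera_matrix"]
    d=(np.array(uv,float)-K[:2,2])/[K[0,0],K[1,1]]; s=d.copy()
    for _ in range(20): s=d/(1+c["k1"]*(s@s))
    v=c["R"].T@np.r_[s,1]; o=-c["R"].T@c["t"]; return o+v*(z-o[2])/v[2]
E
python3 - <<'E'
from h import *
for n,uv,z in [("stack",(329,221),.086),("bowl",(185,229),.03),("cup",(263,242),.042),("bottle",(255,183),.081),("weight",(394,238),.04)]: print(n,ray("top",uv,z).round(3))
a=cv2.imread("pics/top0.png")[185:260,290:370]; b=cv2.imread("pics/scene0.png")[205:290,260:360]
a=cv2.resize(a,None,fx=5,fy=5,interpolation=cv2.INTER_CUBIC);b=cv2.resize(b,None,fx=3.9,fy=3.9,interpolation=cv2.INTER_CUBIC)
h=min(a.shape[0],b.shape[0]);cv2.imwrite("pics/crop.png",np.hstack([a[:h],b[:h]]));print(a.shape,b.shape,h)
E
```

```text
stack [ 0.456 -0.032  0.086]
bowl [0.435 0.383 0.03 ]
cup [0.399 0.153 0.042]
bottle [0.563 0.176 0.081]
weight [ 0.412 -0.226  0.04 ]
(375, 400, 3) (332, 390, 3) 332
```

View pics/crop.png

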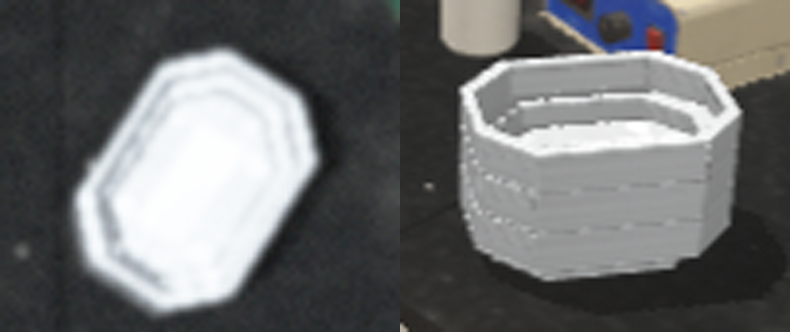

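```bash
cat >> h.py <<'E'
A=70,23.8;B=43.8,50
OCT=np.array([[70,23.8],[43.8,50],[-43.8,50],[-70,23.8],[-70,-23.8],[-43.8,-50],[43.8,-50],[70,-23.8]])/1e3
E
python3 - <<'E'
from h import *
from scipy.optimize import least_squares
t=np.array([(160,60),(228,48),(300,98),(322,157),(238,297),(160,312),(88,265),(75,195)])/5+[290,185]-.4
s=(np.array([(462,90),(500,64),(648,53),(715,72),(740,108),(708,140),(540,157),(483,128)])-[400,0])/3.9+[260,205]-.37
def rim(p):
    c,q=np.cos(p[2]),np.sin(p[2]); return np.c_[OCT@np.array([[c,q],[-q,c]])+p[:2],np.full(8,.086)]
def res(p,w):
    o=[]
    for n,m in(("top",t),("scene",s)):
        if n in w:
            P=proj(n,rim(p)); d=m[:,None]-P[None]; j=(d**2).sum(2).argmin(1); o.append(d[np.arange(8),j].ravel())
    return np.concatenate(o)
for w in(["top"],["scene"],["top","scene"]):
    b=min((least_squares(res,[.456,-.032,y],args=(w,),x_scale=[.01,.01,.1]) for y in np.arange(0,3.1,.3)),key=lambda r:r.cost)
    print(w,b.x.round(4),b.cost.round(2),res(b.x,w).round(1))
from scipy.spatial.transform import Rotation as R
p=b.x;c,q=np.cos(p[2]),np.sin(p[2]);M=np.array([[c,-q],[q,c]])
for i,v in enumerate([(54,34),(-54,34),(-54,-34),(54,-34)]):
    sx,sy=np.sign(v); print(i,(M@np.array(v)/1e3+p[:2]).round(4),"radial deg",np.degrees(np.arctan2(*(M@[sx,sy])[::-1])).round(1))
# refine bowl: dark table vs bright ring
im=cv2.imread("pics/top0.png");g=cv2.cvtColor(im,cv2.COLOR_BGR2GRAY)
m=np.zeros_like(g);m[200:256,155:211]=(g[200:256,155:211]>90)
n,l,st,ce=cv2.connectedComponentsWithStats(m);k=1+st[1:,4].argmax();x,y,w,h,_=st[k];print("bowl box",x,y,w,h)
print(ray("top",(x+w/2-.5,y+h/2-.5),.03), ray("top",(x,y+h/2),.03),ray("top",(x+w-1,y+h/2),.03))
E
```

```text
['top'] [ 0.4577 -0.032   2.5739] 5.96 [-0.5 -1.   0.3 -0.7  0.3  0.2  1.6 -0.8  1.4  0.7 -1.2  0.9 -1.   0.8
 -0.7 -0.2]
['scene'] [ 0.4568 -0.0353  2.5838] 4.76 [ 0.3  0.4  0.2  0.6 -1.1  0.9  0.7  1.1 -0.5 -0.7 -0.6 -0.2 -0.2  0.2
  1.2 -1.5]
['top', 'scene'] [ 0.4578 -0.0335  2.5784] 13.25 [-0.9 -1.  -0.1 -0.6 -0.2  0.4  1.1 -0.7  0.7  0.8 -1.8  0.9 -1.7  0.8
 -1.3 -0.2  0.5  1.   0.3  1.1 -1.   1.3  0.9  1.5 -0.2 -0.3 -0.2  0.3
  0.2  0.8  1.5 -0.9]
0 [ 0.394  -0.0334] radial deg -167.3
1 [ 0.4853 -0.0911] radial deg -77.3
2 [ 0.5216 -0.0336] radial deg 12.7
3 [0.4303 0.0241] radial deg 102.7
bowl box 161 205 47 47
[0.43814017 0.38609455 0.03      ] [0.43600449 0.45493543 0.03      ] [0.43727706 0.31784475 0.03      ]
```

The stack fit is (0.4575, -0.0335), yaw 147.7°. Both views agree to 3 mm and the size matches. The bowl is at (0.437, 0.385), measuring about 137 mm across against 131 mm given. I'll grip corner 3 at (0.430, 0.024), approached with the closing axis at -77.3°. It's clear of the mixer and the cup.

```bash
cat >> h.py <<'E'
from plant import manip
from scipy.spatial.transform import Rotation as Ro
def tool():
    s=manip.state(); q=s["tool_rot"]; return s["tool_pos"],Ro.from_quat(np.r_[q[1:],q[0]])
def down(yaw_y,tilt=0):
    a=np.radians(yaw_y); y=np.array([np.cos(a),np.sin(a),0]); z=np.array([0,0,-1.]); return Ro.from_matrix(np.c_[np.cross(y,z),y,z])
def plan(P,R1,n):
    "total rotation (applied first) and total shift (in target tool axes), per row over n rows each"
    p,R0=tool(); w=(R0.inv()*R1).as_rotvec(); d=R1.inv().apply(np.array(P)-p)
    print("p",p.round(4),"rot rows",(w/(np.pi/4)/n).round(4),"shift/row",(d/.15/n).round(4),"mm",(d*1e3/n).round(1))
    print("shift in current axes/row",(R0.inv().apply(np.array(P)-p)/.15/n).round(4))
E
python3 - <<'E'
from h import *
plan([.39,-.06,.24],down(-77.3),20)
E
```

```text
p [ 0.1821 -0.5973  0.2302] rot rows [-0.0001 -0.      0.0047] shift/row [ 0.107  -0.1595 -0.0033] mm [ 16.  -23.9  -0.5]
shift in current axes/row [ 0.1185 -0.1511 -0.003 ]
```

Call:
send_rows(rows=[{"x": 0.118,"y": -0.151,"z": -0.003,"wz": 0.009,"hand": 0},{"x": 0.118,"y": -0.151,"z": -0.003,"wz": 0.009,"hand": 0},{"x": 0.118,"y": -0.151,"z": -0.003,"wz": 0.009,"hand": 0},{"x": 0.118,"y": -0.151,"z": -0.003,"wz": 0.009,"hand": 0},{"x": 0.117,"y": -0.152,"z": -0.003,"wz": 0.009,"hand": 0},{"x": 0.115,"y": -0.153,"z": -0.003,"wz": 0.009,"hand": 0},{"x": 0.114,"y": -0.154,"z": -0.003,"wz": 0.009,"hand": 0},{"x": 0.113,"y": -0.155,"z": -0.003,"wz": 0.009,"hand": 0},{"x": 0.112,"y": -0.156,"z": -0.003,"wz": 0.009,"hand": 0},{"x": 0.111,"y": -0.157,"z": -0.003,"wz": 0.009,"hand": 0}])

```text
invalid input at $.rows[0]: expected keys x, y, z, wx, wy, wz, hand
```

Call:
send_rows(rows=[{"x": 0.109,"y": -0.158,"z": -0.003,"hand": 0},{"x": 0.108,"y": -0.159,"z": -0.003,"hand": 0},{"x": 0.107,"y": -0.159,"z": -0.003,"hand": 0},{"x": 0.107,"y": -0.159,"z": -0.003,"hand": 0},{"x": 0.107,"y": -0.159,"z": -0.003,"hand": 0},{"x": 0.107,"y": -0.159,"z": -0.003,"hand": 0},{"x": 0.107,"y": -0.159,"z": -0.003,"hand": 0},{"x": 0.107,"y": -0.159,"z": -0.003,"hand": 0},{"x": 0.107,"y": -0.159,"z": -0.003,"hand": 0},{"x": 0.107,"y": -0.159,"z": -0.003,"hand": 0}])

```text
invalid input at $.rows[0]: expected keys x, y, z, wx, wy, wz, hand
```

```bash
python3 - <<'E'
from h import *
s=manip.state();print(s["time"],s["joint_pos"].round(2),s["gripper_width"],s["contact_force"].round(1))
plan([.430,.024,.17],down(-77.3),10)
E
```

```text
0.1 [-1.39  0.05  1.61  0.    1.48 -0.12] 0.9953652658408586 [-0.6 -0.  -0.3]
p [ 0.1821 -0.5973  0.2302] rot rows [-0.0002 -0.      0.0094] shift/row [ 0.2523 -0.3677  0.0401] mm [ 37.8 -55.2   6. ]
shift in current axes/row [ 0.2788 -0.348   0.0408]
```

All keys are needed in every row.

Call:
send_rows(rows=[{"x": 0.118,"y": -0.151,"z": -0.003,"wx": 0,"wy": 0,"wz": 0.009,"hand": 0},{"x": 0.118,"y": -0.151,"z": -0.003,"wx": 0,"wy": 0,"wz": 0.009,"hand": 0},{"x": 0.118,"y": -0.151,"z": -0.003,"wx": 0,"wy": 0,"wz": 0.009,"hand": 0},{"x": 0.117,"y": -0.152,"z": -0.003,"wx": 0,"wy": 0,"wz": 0.009,"hand": 0},{"x": 0.116,"y": -0.153,"z": -0.003,"wx": 0,"wy": 0,"wz": 0.009,"hand": 0},{"x": 0.115,"y": -0.154,"z": -0.003,"wx": 0,"wy": 0,"wz": 0.009,"hand": 0},{"x": 0.114,"y": -0.155,"z": -0.003,"wx": 0,"wy": 0,"wz": 0.009,"hand": 0},{"x": 0.113,"y": -0.156,"z": -0.003,"wx": 0,"wy": 0,"wz": 0.009,"hand": 0},{"x": 0.111,"y": -0.157,"z": -0.003,"wx": 0,"wy": 0,"wz": 0.009,"hand": 0},{"x": 0.11,"y": -0.158,"z": -0.003,"wx": 0,"wy": 0,"wz": 0.009,"hand": 0}])

```text
time: 0.93
tool_pos: [0.2886, -0.3285, 0.2352]
tool_rot: [-0.0, 0.994, 0.112, -0.0]
contact_force: [0.6, -0.1, -0.1]
gripper_width: 0.502
grasp_force: 0.0
```

Call:
send_rows(rows=[{"x": 0.107,"y": -0.159,"z": -0.003,"wx": 0,"wy": 0,"wz": 0,"hand": 0},{"x": 0.107,"y": -0.159,"z": -0.003,"wx": 0,"wy": 0,"wz": 0,"hand": 0},{"x": 0.107,"y": -0.159,"z": -0.003,"wx": 0,"wy": 0,"wz": 0,"hand": 0},{"x": 0.107,"y": -0.159,"z": -0.003,"wx": 0,"wy": 0,"wz": 0,"hand": 0},{"x": 0.107,"y": -0.159,"z": -0.003,"wx": 0,"wy": 0,"wz": 0,"hand": 0},{"x": 0.107,"y": -0.159,"z": -0.003,"wx": 0,"wy": 0,"wz": 0,"hand": 0},{"x": 0.107,"y": -0.159,"z": -0.003,"wx": 0,"wy": 0,"wz": 0,"hand": 0},{"x": 0.107,"y": -0.159,"z": -0.003,"wx": 0,"wy": 0,"wz": 0,"hand": 0},{"x": 0.107,"y": -0.159,"z": -0.003,"wx": 0,"wy": 0,"wz": 0,"hand": 0},{"x": 0.107,"y": -0.159,"z": -0.003,"wx": 0,"wy": 0,"wz": 0,"hand": 0}])

```text
time: 1.77
tool_pos: [0.3917, -0.0603, 0.24]
tool_rot: [-0.0, 0.994, 0.112, -0.0]
contact_force: [0.8, -0.4, 0.9]
gripper_width: 0.498
grasp_force: 0.0
```

```bash
python3 - <<'E'
from h import *
s=manip.state();print(s["time"],s["joint_pos"].round(2),s["gripper_width"],s["contact_force"].round(1))
plan([.430,.024,.2],down(-77.3),8)
E
```

```text
1.7667 [-0.34 -0.55  2.1  -0.    1.59  1.  ] 0.4982200812554974 [ 0.8 -0.4  0.9]
p [ 0.3917 -0.0603  0.24  ] rot rows [-0.      0.      0.0006] shift/row [ 0.0465 -0.0615  0.0333] mm [ 7.  -9.2  5. ]
shift in current axes/row [ 0.0467 -0.0613  0.0333]
```

Call:
send_rows(rows=[{"x": 0.046,"y": -0.061,"z": 0.033,"wx": 0,"wy": 0,"wz": 0,"hand": 0},{"x": 0.046,"y": -0.061,"z": 0.033,"wx": 0,"wy": 0,"wz": 0,"hand": 0},{"x": 0.046,"y": -0.061,"z": 0.033,"wx": 0,"wy": 0,"wz": 0,"hand": 0},{"x": 0.046,"y": -0.061,"z": 0.033,"wx": 0,"wy": 0,"wz": 0,"hand": 0},{"x": 0.046,"y": -0.061,"z": 0.033,"wx": 0,"wy": 0,"wz": 0,"hand": 0},{"x": 0.046,"y": -0.061,"z": 0.033,"wx": 0,"wy": 0,"wz": 0,"hand": 0},{"x": 0.046,"y": -0.061,"z": 0.033,"wx": 0,"wy": 0,"wz": 0,"hand": 0},{"x": 0.046,"y": -0.061,"z": 0.033,"wx": 0,"wy": 0,"wz": 0,"hand": 0},{"x": 0,"y": 0,"z": 0,"wx": 0,"wy": 0,"wz": 0,"hand": 0},{"x": 0,"y": 0,"z": 0,"wx": 0,"wy": 0,"wz": 0,"hand": 0}])

```text
time: 2.6
tool_pos: [0.4287, 0.0221, 0.2]
tool_rot: [-0.0, 0.994, 0.113, -0.001]
contact_force: [0.6, 0.3, -0.8]
gripper_width: 0.501
grasp_force: 0.0
```

```bash
python3 - <<'E'
from h import *
from plant import grab_frame
p,R=tool();print(p.round(4))
im=None
c,q=np.cos(2.578),np.sin(2.578)
X=np.c_[OCT@np.array([[c,q],[-q,c]])+[.4575,-.0335],np.full(8,.086)]
C3=np.array([[.430,.0241,.086]])
a=proj("wrist",X);b=proj("wrist",C3);im=grab_frame("wrist")
print(a.round(0).tolist(),b.round(1))
cv2.imwrite("pics/w_raw.png",im)
cv2.polylines(im,[a.round().astype(int)],True,(0,0,255),1);cv2.circle(im,tuple(b[0].round().astype(int)),3,(0,255,0),1)
cv2.imwrite("pics/w1.png",im)
E
```

```text
[0.4287 0.0221 0.2   ]
[[310.0, 259.0], [350.0, 259.0], [427.0, 194.0], [433.0, 151.0], [398.0, 107.0], [351.0, 107.0], [273.0, 183.0], [273.0, 224.0]] [[277.7 204.1]]
```

View pics/w1.png

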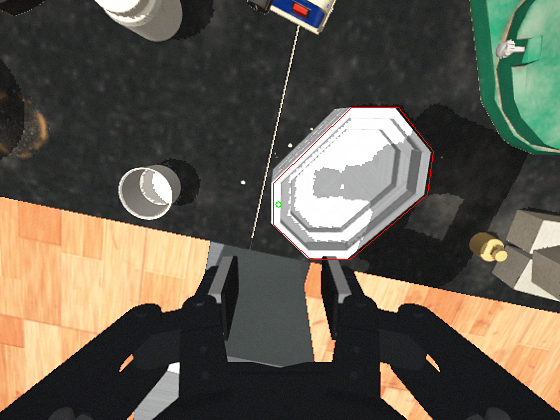

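The wrist picture confirms the fit. The projected rim outline lies on the tray to within about 1 px, and corner 3's wall is at x≈278, y 183–224. Descending now.

```bash
python3 - <<'E'
from h import *
plan([.430,.024,.069],down(-77.3),9)
E
```

```text
p [0.4289 0.0217 0.2005] rot rows [0.     0.0001 0.0005] shift/row [ 0.0011 -0.0015  0.0974] mm [ 0.2 -0.2 14.6]
shift in current axes/row [ 0.0012 -0.0015  0.0974]
```

Call:
send_rows(rows=[{"x": 0.002,"y": -0.003,"z": 0.097,"wx": 0,"wy": 0,"wz": 0.001,"hand": 0},{"x": 0.002,"y": -0.003,"z": 0.097,"wx": 0,"wy": 0,"wz": 0.001,"hand": 0},{"x": 0.002,"y": -0.003,"z": 0.097,"wx": 0,"wy": 0,"wz": 0.001,"hand": 0},{"x": 0.002,"y": -0.003,"z": 0.097,"wx": 0,"wy": 0,"wz": 0.001,"hand": 0},{"x": 0,"y": 0,"z": 0.097,"wx": 0,"wy": 0,"wz": 0,"hand": 0},{"x": 0,"y": 0,"z": 0.097,"wx": 0,"wy": 0,"wz": 0,"hand": 0},{"x": 0,"y": 0,"z": 0.097,"wx": 0,"wy": 0,"wz": 0,"hand": 0},{"x": 0,"y": 0,"z": 0.097,"wx": 0,"wy": 0,"wz": 0,"hand": 0},{"x": 0,"y": 0,"z": 0.08,"wx": 0,"wy": 0,"wz": 0,"hand": 0},{"x": 0,"y": 0,"z": 0,"wx": 0,"wy": 0,"wz": 0,"hand": 0}])

```text
time: 3.48
tool_pos: [0.428, 0.0234, 0.07]
tool_rot: [-0.0, 0.994, 0.11, -0.002]
contact_force: [-0.2, -0.1, -0.9]
gripper_width: 0.501
grasp_force: 0.0
```

Call:
send_rows(rows=[{"x": 0,"y": 0,"z": 0,"wx": 0,"wy": 0,"wz": 0,"hand": -0.4},{"x": 0,"y": 0,"z": 0,"wx": 0,"wy": 0,"wz": 0,"hand": -0.5},{"x": 0,"y": 0,"z": 0,"wx": 0,"wy": 0,"wz": 0,"hand": -0.6},{"x": 0,"y": 0,"z": 0,"wx": 0,"wy": 0,"wz": 0,"hand": -0.6},{"x": 0,"y": 0,"z": 0,"wx": 0,"wy": 0,"wz": 0,"hand": -0.6},{"x": 0,"y": 0,"z": 0,"wx": 0,"wy": 0,"wz": 0,"hand": -0.6},{"x": 0,"y": 0,"z": 0,"wx": 0,"wy": 0,"wz": 0,"hand": -0.6},{"x": 0,"y": 0,"z": 0,"wx": 0,"wy": 0,"wz": 0,"hand": -0.6},{"x": 0,"y": 0,"z": 0,"wx": 0,"wy": 0,"wz": 0,"hand": -0.6},{"x": 0,"y": 0,"z": 0,"wx": 0,"wy": 0,"wz": 0,"hand": -0.6}])

```text
time: 4.32
tool_pos: [0.4299, 0.0239, 0.0723]
tool_rot: [-0.0, 0.994, 0.111, -0.0]
contact_force: [0.5, -0.0, 1.1]
gripper_width: 0.197
grasp_force: 0.0
```

Call:
send_rows(rows=[{"x": 0,"y": 0,"z": 0.01,"wx": 0,"wy": 0,"wz": 0,"hand": -0.6},{"x": 0,"y": 0,"z": 0,"wx": 0,"wy": 0,"wz": 0,"hand": -0.7},{"x": 0,"y": 0,"z": 0,"wx": 0,"wy": 0,"wz": 0,"hand": -0.8},{"x": 0,"y": 0,"z": 0,"wx": 0,"wy": 0,"wz": 0,"hand": -0.9},{"x": 0,"y": 0,"z": 0,"wx": 0,"wy": 0,"wz": 0,"hand": -1},{"x": 0,"y": 0,"z": 0,"wx": 0,"wy": 0,"wz": 0,"hand": -1},{"x": 0,"y": 0,"z": 0,"wx": 0,"wy": 0,"wz": 0,"hand": -1},{"x": 0,"y": 0,"z": 0,"wx": 0,"wy": 0,"wz": 0,"hand": -1},{"x": 0,"y": 0,"z": 0,"wx": 0,"wy": 0,"wz": 0,"hand": -1},{"x": 0,"y": 0,"z": 0,"wx": 0,"wy": 0,"wz": 0,"hand": -1}])

```text
time: 5.15
tool_pos: [0.4294, 0.0254, 0.0707]
tool_rot: [-0.002, 0.994, 0.11, -0.001]
contact_force: [-2.2, 5.2, 1.4]
gripper_width: 0.074
grasp_force: 59.8
```

```bash
python3 - <<'E'
from h import *
s=manip.state();p,R=tool();print(p.round(4),s["gripper_width"],s["grasp_force"],s["contact_force"].round(1),s["ft_torque"].round(2));print(R.as_matrix().round(3))
E
```

```text
[0.4294 0.0254 0.0707] 0.07426167981091966 59.780336022377014 [-2.2  5.2  1.4] [ 0.89  0.37 -0.18]
[[ 0.976  0.219 -0.002]
 [ 0.219 -0.976  0.004]
 [-0.001 -0.004 -1.   ]]
```

The wall is gripped at 60 N with no sideways load to speak of. The tips are only about 15 mm below the rim, so I'll regrip about 3.5 mm deeper for a better moment hold before peeling.

Call:
send_rows(rows=[{"x": 0,"y": 0,"z": 0,"wx": 0,"wy": 0,"wz": 0,"hand": -0.7},{"x": 0,"y": 0,"z": 0,"wx": 0,"wy": 0,"wz": 0,"hand": -0.7},{"x": 0,"y": 0,"z": 0.012,"wx": 0,"wy": 0,"wz": 0,"hand": -0.7},{"x": 0,"y": 0,"z": 0.012,"wx": 0,"wy": 0,"wz": 0,"hand": -0.7},{"x": 0,"y": 0,"z": 0,"wx": 0,"wy": 0,"wz": 0,"hand": -0.7},{"x": 0,"y": 0,"z": 0,"wx": 0,"wy": 0,"wz": 0,"hand": -1},{"x": 0,"y": 0,"z": 0,"wx": 0,"wy": 0,"wz": 0,"hand": -1},{"x": 0,"y": 0,"z": 0,"wx": 0,"wy": 0,"wz": 0,"hand": -1},{"x": 0,"y": 0,"z": 0,"wx": 0,"wy": 0,"wz": 0,"hand": -1},{"x": 0,"y": 0,"z": 0,"wx": 0,"wy": 0,"wz": 0,"hand": -1}])

```text
time: 5.98
tool_pos: [0.4295, 0.0249, 0.067]
tool_rot: [-0.001, 0.994, 0.11, -0.001]
contact_force: [-2.2, 5.5, 0.9]
gripper_width: 0.08
grasp_force: 59.4
```

```bash
python3 - <<'E'
from h import *
from plant import grab_frame
F=[]
for i in range(4):
    grab_frame("wrist"); s=manip.state(); F.append(np.r_[s["tool_pos"],s["contact_force"],s["ft_torque"]])
print(np.mean(F,0).round(4),np.std(F,0).round(4),s["gripper_width"],s["grasp_force"],s["time"])
E
```

```text
[ 0.4294  0.0249  0.0669 -1.5615  4.7222  0.6805  0.6945  0.2576 -0.2436] [0.     0.     0.     0.315  0.2094 0.7095 0.0115 0.0196 0.0232] 0.07685323661733089 59.384796023368835 6.1833
```

The regrip is good: TCP z is 0.067 and there's no vertical load. Next I peel by pivoting about the far corner, 0.14 rad with about 18 mm of lift.

Call:
send_rows(rows=[{"x": 0,"y": 0.0005,"z": -0.0118,"wx": 0.0178,"wy": 0,"wz": 0,"hand": -1},{"x": 0,"y": 0.0005,"z": -0.0118,"wx": 0.0178,"wy": 0,"wz": 0,"hand": -1},{"x": 0,"y": 0.0005,"z": -0.0118,"wx": 0.0178,"wy": 0,"wz": 0,"hand": -1},{"x": 0,"y": 0.0005,"z": -0.0118,"wx": 0.0178,"wy": 0,"wz": 0,"hand": -1},{"x": 0,"y": 0.0005,"z": -0.0118,"wx": 0.0178,"wy": 0,"wz": 0,"hand": -1},{"x": 0,"y": 0.0005,"z": -0.0118,"wx": 0.0178,"wy": 0,"wz": 0,"hand": -1},{"x": 0,"y": 0.0005,"z": -0.0118,"wx": 0.0178,"wy": 0,"wz": 0,"hand": -1},{"x": 0,"y": 0.0005,"z": -0.0118,"wx": 0.0178,"wy": 0,"wz": 0,"hand": -1},{"x": 0,"y": 0.0005,"z": -0.0118,"wx": 0.0178,"wy": 0,"wz": 0,"hand": -1},{"x": 0,"y": 0.0005,"z": -0.0118,"wx": 0.0178,"wy": 0,"wz": 0,"hand": -1}])

```text
time: 7.02
tool_pos: [0.4289, 0.0226, 0.0846]
tool_rot: [-0.071, 0.991, 0.111, -0.01]
contact_force: [-6.4, 5.1, 1.6]
gripper_width: 0.076
grasp_force: 59.6
```

```bash
cat >> h.py <<'E'
V=np.array([[54,34],[-54,34],[-54,-34],[54,-34]])/1e3
def traj3():  # corner heights if tray moved rigidly with the tool since grasp
    p,R=tool(); R0=Ro.from_matrix(np.array([[.976,.219,0],[.219,-.976,0],[0,0,-1.]])); p0=np.array([.4294,.0249,.0669])
    c,q=np.cos(2.578),np.sin(2.578); C=np.c_[V@np.array([[c,q],[-q,c]])+[.4575,-.0335],np.full(4,.086)]
    return ((R*R0.inv()).apply(C-p0)+p)
E
python3 - <<'E'
from h import *
from plant import grab_frame
im=grab_frame("scene");s=manip.state();print(s["time"],s["tool_pos"].round(4),s["gripper_width"],s["grasp_force"],s["contact_force"].round(1),s["ft_torque"].round(2))
print(traj3().round(4))
cv2.imwrite("pics/s2.png",cv2.resize(im[180:310,220:400],None,fx=4,fy=4,interpolation=cv2.INTER_CUBIC))
E
```

```text
7.0667 [0.4288 0.0224 0.0849] 0.07640219460035252 59.54351842403412 [-5.8  5.7  1. ] [0.74 1.01 0.11]
[[ 0.3938 -0.0381  0.097 ]
 [ 0.485  -0.0949  0.0857]
 [ 0.5213 -0.0378  0.0924]
 [ 0.4301  0.0189  0.1037]]
```

View pics/s2.png

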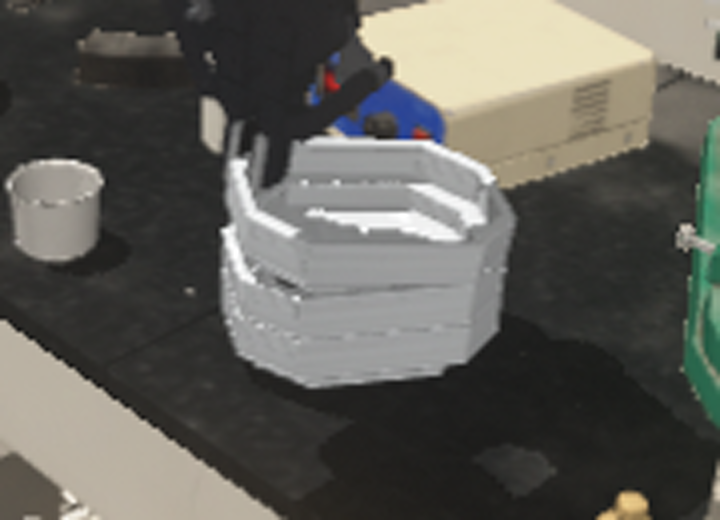

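This shows the left (gripped) corner about 18 mm up, with a clear gap at (260,270) in the crop. The far corner still sits at (500,220) and the lower trays are in place. I'll tilt slightly more to free the side nubs, then lift.

Call:
send_rows(rows=[{"x": 0,"y": 0.0005,"z": -0.0118,"wx": 0.0178,"wy": 0,"wz": 0,"hand": -1},{"x": 0,"y": 0.0005,"z": -0.0118,"wx": 0.0178,"wy": 0,"wz": 0,"hand": -1},{"x": 0,"y": 0.0005,"z": -0.0118,"wx": 0.0178,"wy": 0,"wz": 0,"hand": -1},{"x": 0,"y": 0.0005,"z": -0.0118,"wx": 0.0178,"wy": 0,"wz": 0,"hand": -1},{"x": 0,"y": -0.004,"z": -0.02,"wx": 0,"wy": 0,"wz": 0,"hand": -1},{"x": 0,"y": -0.005,"z": -0.025,"wx": 0,"wy": 0,"wz": 0,"hand": -1},{"x": 0,"y": -0.006,"z": -0.03,"wx": 0,"wy": 0,"wz": 0,"hand": -1},{"x": 0,"y": -0.007,"z": -0.035,"wx": 0,"wy": 0,"wz": 0,"hand": -1},{"x": 0,"y": -0.007,"z": -0.035,"wx": 0,"wy": 0,"wz": 0,"hand": -1},{"x": 0,"y": -0.007,"z": -0.035,"wx": 0,"wy": 0,"wz": 0,"hand": -1}])

```text
time: 7.9
tool_pos: [0.4313, 0.0202, 0.1204]
tool_rot: [-0.096, 0.989, 0.11, -0.01]
contact_force: [0.2, -0.1, -1.8]
gripper_width: 0.075
grasp_force: 59.4
```

```bash
python3 - <<'E'
from h import *
from plant import grab_frame
im=grab_frame("scene");s=manip.state();print(s["time"],s["tool_pos"].round(4),s["gripper_width"],s["grasp_force"],s["contact_force"].round(1),s["ft_torque"].round(2))
print(traj3().round(4)); p,R=tool();print(R.as_matrix().round(3))
cv2.imwrite("pics/s3.png",cv2.resize(im[170:300,220:400],None,fx=4,fy=4,interpolation=cv2.INTER_CUBIC))
E
```

```text
7.95 [0.432  0.0201 0.1216] 0.07683598479305 59.46121394634247 [ 1.4  0.1 -0.1] [-0.06  0.01 -0.04]
[[ 0.3969 -0.0409  0.1307]
 [ 0.488  -0.0971  0.1163]
 [ 0.5245 -0.0404  0.1257]
 [ 0.4334  0.0158  0.1402]]
[[ 0.975  0.216 -0.04 ]
 [ 0.22  -0.957  0.189]
 [ 0.003 -0.193 -0.981]]
```

View pics/s3.png

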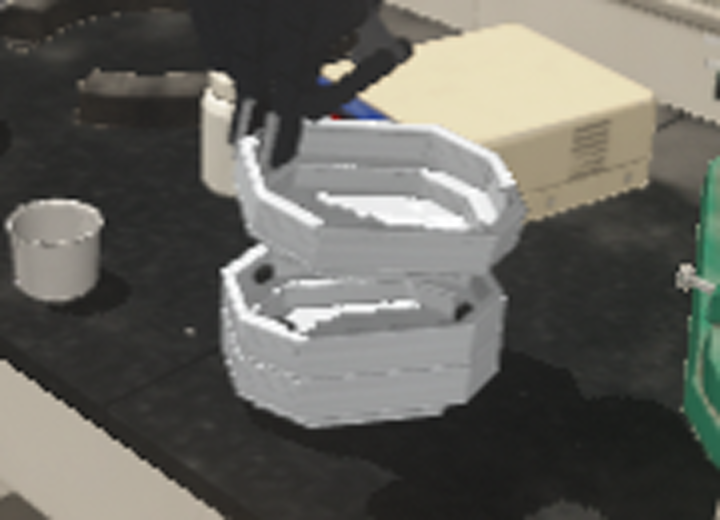

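The top tray is fully clear, with the black nubs visible at (262,272) and (463,310). The lower trays are unmoved and the tray hasn't slipped in the grip. Now I level it and raise it.

Call:
send_rows(rows=[{"x": 0,"y": -0.01,"z": -0.05,"wx": -0.0247,"wy": 0,"wz": 0,"hand": -1},{"x": 0,"y": -0.01,"z": -0.055,"wx": -0.0247,"wy": 0,"wz": 0,"hand": -1},{"x": 0,"y": -0.009,"z": -0.06,"wx": -0.0247,"wy": 0,"wz": 0,"hand": -1},{"x": 0,"y": -0.008,"z": -0.06,"wx": -0.0247,"wy": 0,"wz": 0,"hand": -1},{"x": 0,"y": -0.007,"z": -0.06,"wx": -0.0247,"wy": 0,"wz": 0,"hand": -1},{"x": 0,"y": -0.006,"z": -0.06,"wx": -0.0247,"wy": 0,"wz": 0,"hand": -1},{"x": 0,"y": -0.004,"z": -0.06,"wx": -0.0247,"wy": 0,"wz": 0,"hand": -1},{"x": 0,"y": -0.002,"z": -0.06,"wx": -0.0247,"wy": 0,"wz": 0,"hand": -1},{"x": 0,"y": 0,"z": -0.05,"wx": -0.0247,"wy": 0,"wz": 0,"hand": -1},{"x": 0,"y": 0,"z": -0.03,"wx": -0.0247,"wy": 0,"wz": 0,"hand": -1}])

```text
time: 8.78
tool_pos: [0.4313, 0.0199, 0.2031]
tool_rot: [0.0, 0.994, 0.111, 0.001]
contact_force: [0.2, 0.3, -0.9]
gripper_width: 0.075
grasp_force: 59.4
```

```bash
python3 - <<'E'
from h import *
C=traj3();c=C.mean(0);p,R=tool();print("centre",c.round(4),C.round(3).tolist(),manip.state()["joint_pos"].round(2))
plan(p+np.r_[np.array([.437,.385])-c[:2],0],R,20); plan(p,down(-77.4),1)
E
```

```text
centre [ 0.4595 -0.0385  0.2222] [[0.396, -0.038, 0.222], [0.487, -0.096, 0.222], [0.523, -0.038, 0.222], [0.432, 0.019, 0.222]] [-0.13 -0.42  2.07 -0.    1.49  1.22]
p [0.4313 0.0199 0.2031] rot rows [0. 0. 0.] shift/row [ 2.380e-02 -1.393e-01 -1.000e-04] mm [  3.6 -20.9  -0. ]
shift in current axes/row [ 2.380e-02 -1.393e-01 -1.000e-04]
p [0.4313 0.0199 0.2031] rot rows [ 0.0009 -0.0019  0.0026] shift/row [0. 0. 0.] mm [0. 0. 0.]
shift in current axes/row [0. 0. 0.]
```

Call:
send_rows(rows=[{"x": 0.01,"y": -0.06,"z": 0,"wx": 0,"wy": 0,"wz": 0,"hand": -1},{"x": 0.02,"y": -0.11,"z": 0,"wx": 0,"wy": 0,"wz": 0,"hand": -1},{"x": 0.026,"y": -0.15,"z": 0,"wx": 0,"wy": 0,"wz": 0,"hand": -1},{"x": 0.026,"y": -0.15,"z": 0,"wx": 0,"wy": 0,"wz": 0,"hand": -1},{"x": 0.026,"y": -0.15,"z": 0,"wx": 0,"wy": 0,"wz": 0,"hand": -1},{"x": 0.026,"y": -0.15,"z": 0,"wx": 0,"wy": 0,"wz": 0,"hand": -1},{"x": 0.026,"y": -0.15,"z": 0,"wx": 0,"wy": 0,"wz": 0,"hand": -1},{"x": 0.026,"y": -0.15,"z": 0,"wx": 0,"wy": 0,"wz": 0,"hand": -1},{"x": 0.026,"y": -0.15,"z": 0,"wx": 0,"wy": 0,"wz": 0,"hand": -1},{"x": 0.026,"y": -0.15,"z": 0,"wx": 0,"wy": 0,"wz": 0,"hand": -1}])

```text
time: 9.62
tool_pos: [0.4196, 0.2299, 0.2012]
tool_rot: [-0.001, 0.994, 0.111, -0.001]
contact_force: [0.2, -0.4, -0.7]
gripper_width: 0.076
grasp_force: 59.4
```

Call:
send_rows(rows=[{"x": 0.026,"y": -0.15,"z": 0,"wx": 0,"wy": 0,"wz": 0,"hand": -1},{"x": 0.026,"y": -0.15,"z": 0,"wx": 0,"wy": 0,"wz": 0,"hand": -1},{"x": 0.026,"y": -0.15,"z": 0,"wx": 0,"wy": 0,"wz": 0,"hand": -1},{"x": 0.026,"y": -0.15,"z": 0,"wx": 0,"wy": 0,"wz": 0,"hand": -1},{"x": 0.026,"y": -0.15,"z": 0.02,"wx": 0,"wy": 0,"wz": 0,"hand": -1},{"x": 0.026,"y": -0.15,"z": 0.03,"wx": 0,"wy": 0,"wz": 0,"hand": -1},{"x": 0.026,"y": -0.15,"z": 0.04,"wx": 0,"wy": 0,"wz": 0,"hand": -1},{"x": 0.022,"y": -0.14,"z": 0.04,"wx": 0,"wy": 0,"wz": 0,"hand": -1},{"x": 0.02,"y": -0.11,"z": 0.04,"wx": 0,"wy": 0,"wz": 0,"hand": -1},{"x": 0.01,"y": -0.06,"z": 0.03,"wx": 0,"wy": 0,"wz": 0,"hand": -1}])

```text
time: 10.45
tool_pos: [0.4085, 0.4368, 0.1708]
tool_rot: [-0.001, 0.994, 0.112, -0.001]
contact_force: [0.0, -0.3, -1.5]
gripper_width: 0.079
grasp_force: 59.4
```

```bash
python3 - <<'E'
from h import *
from plant import grab_frame
ims=[grab_frame(n) for n in("top","scene")]
C=traj3();c=C.mean(0);p,R=tool();s=manip.state();print(s["time"],s["grasp_force"],"centre",c.round(4))
plan(p+np.r_[np.array([.437,.385])-c[:2],.188-c[2]],down(-77.4),5)
a=ims[0].copy();cv2.polylines(a,[proj("top",C).round().astype(int)],True,(0,0,255),1)
a=a[150:290,110:260];b=ims[1][120:260,120:270]
cv2.imwrite("pics/f.png",np.hstack([cv2.resize(i,None,fx=2.6,fy=2.6,interpolation=cv2.INTER_CUBIC) for i in(a,b)]))
E
```

```text
10.55 59.42433536052704 centre [0.4368 0.3774 0.1894]
p [0.4085 0.4357 0.1704] rot rows [-0.0001  0.0008  0.001 ] shift/row [ 0.0025 -0.0099  0.0019] mm [ 0.4 -1.5  0.3]
shift in current axes/row [ 0.0025 -0.0099  0.0019]
```

View pics/f.png

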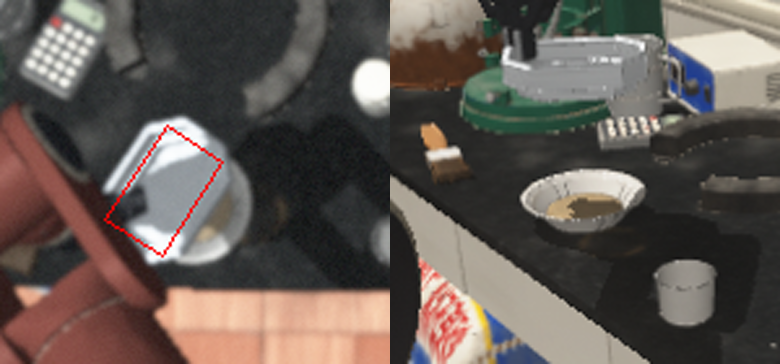

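The tray is held level over the bowl, and its rim matches the predicted outline. One last 8 mm centring nudge, then settle.

Call:
send_rows(rows=[{"x": 0.0025,"y": -0.01,"z": 0,"wx": 0,"wy": 0,"wz": 0,"hand": -1},{"x": 0.0025,"y": -0.01,"z": 0,"wx": 0,"wy": 0,"wz": 0,"hand": -1},{"x": 0.0025,"y": -0.01,"z": 0,"wx": 0,"wy": 0,"wz": 0,"hand": -1},{"x": 0.0025,"y": -0.01,"z": 0,"wx": 0,"wy": 0,"wz": 0,"hand": -1},{"x": 0,"y": 0,"z": 0,"wx": 0,"wy": 0,"wz": 0,"hand": -1},{"x": 0,"y": 0,"z": 0,"wx": 0,"wy": 0,"wz": 0,"hand": -1},{"x": 0,"y": 0,"z": 0,"wx": 0,"wy": 0,"wz": 0,"hand": -1},{"x": 0,"y": 0,"z": 0,"wx": 0,"wy": 0,"wz": 0,"hand": -1},{"x": 0,"y": 0,"z": 0,"wx": 0,"wy": 0,"wz": 0,"hand": -1},{"x": 0,"y": 0,"z": 0,"wx": 0,"wy": 0,"wz": 0,"hand": -1}])

```text
time: 11.38
tool_pos: [0.41, 0.4412, 0.1724]
tool_rot: [-0.001, 0.994, 0.111, -0.0]
contact_force: [-0.7, -0.5, -1.5]
gripper_width: 0.076
grasp_force: 59.5
```

```bash
python3 - <<'E'
from h import *
from plant import job_done
s=manip.state();C=traj3();print(C.mean(0).round(4),C[:,2].round(4),s["joint_vel"].round(3),s["grasp_force"])
if np.hypot(*(C.mean(0)[:2]-[.437,.385]))<.015 and s["grasp_force"]>40: print(job_done())
E
```

```text
[0.4381 0.3828 0.1914] [0.1914 0.1912 0.1913 0.1915] [-0.001 -0.     0.001  0.     0.002  0.002] 59.450011253356934
the job is handed in; nothing more can be done
None
```

I peeled the top tray off corner-first and handed the job in at about 11.4 s with the tray held still and level, about 2–3 mm off the bowl's centre and about 15 cm above the worktop; the lower trays stayed in place, nothing touched the cup, bottle or weight, and the hand-in returned no verdict.

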